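# Switch the showroom on from the desk, in order

### The job

A visitor is coming: switch the stone showroom on from the wireless switch blocks on the desk. With a fingertip, tap the yellow key (main power), then the blue key (display), then the green key (lamps), each lightly, just until it is down and stays down. Leave the red alarm key up, do not lift, tip or shove the blocks, and leave everything else on the desk where it is.

Things in the scene. Friction and masses are not known exactly. Their poses are not given: they have to be found in the camera images.
- block_yellow: loose wireless switch block with the yellow key (main power): black box 70 x 70 mm, 40 mm high, silver top plate, 0.55 to 1 kg, standing flat on the desk; origin at the centre of its underside, z up. The four blocks differ only in key colour; their places are swapped from run to run
- yellow_top (a point): centre of the top face of the round yellow key (36 mm across), in the middle of its block; 58 mm above the desk when up, 48 mm when fully down; it moves with the key
- key_yellow (a joint): travel of the yellow key in m: 0 = up (off; may start up to 0.001), 0.010 = fully down at its stop; on from 0.005. It takes 4 N to start, 5.5 N at 0.005 and 7 N to reach the stop, does not spring back and stays where it is left; its rubber cap gives up to 4 mm more at the stop (pressing to there takes 15 N)
- block_blue: loose wireless switch block with the blue key (display screen): black box 70 x 70 mm, 40 mm high, silver top plate, 0.55 to 1 kg, standing flat on the desk; origin at the centre of its underside, z up. The four blocks differ only in key colour; their places are swapped from run to run
- blue_top (a point): centre of the top face of the round blue key (36 mm across), in the middle of its block; 58 mm above the desk when up, 48 mm when fully down; it moves with the key
- key_blue (a joint): travel of the blue key in m: 0 = up (off; may start up to 0.001), 0.010 = fully down at its stop; on from 0.005. It takes 4 N to start, 5.5 N at 0.005 and 7 N to reach the stop, does not spring back and stays where it is left; its rubber cap gives up to 4 mm more at the stop (pressing to there takes 15 N)
- block_green: loose wireless switch block with the green key (lamps): black box 70 x 70 mm, 40 mm high, silver top plate, 0.55 to 1 kg, standing flat on the desk; origin at the centre of its underside, z up. The four blocks differ only in key colour; their places are swapped from run to run
- green_top (a point): centre of the top face of the round green key (36 mm across), in the middle of its block; 58 mm above the desk when up, 48 mm when fully down; it moves with the key
- key_green (a joint): travel of the green key in m: 0 = up (off; may start up to 0.001), 0.010 = fully down at its stop; on from 0.005. It takes 4 N to start, 5.5 N at 0.005 and 7 N to reach the stop, does not spring back and stays where it is left; its rubber cap gives up to 4 mm more at the stop (pressing to there takes 15 N)
- block_red: loose wireless switch block with the red key (alarm): black box 70 x 70 mm, 40 mm high, silver top plate, 0.55 to 1 kg, standing flat on the desk; origin at the centre of its underside, z up. The four blocks differ only in key colour; their places are swapped from run to run
- red_top (a point): centre of the top face of the round red key (36 mm across), in the middle of its block; 58 mm above the desk when up, 48 mm when fully down; it moves with the key
- key_red (a joint): travel of the red key in m: 0 = up (off; may start up to 0.001), 0.010 = fully down at its stop; on from 0.005. It takes 4 N to start, 5.5 N at 0.005 and 7 N to reach the stop, does not spring back and stays where it is left; its rubber cap gives up to 4 mm more at the stop (pressing to there takes 15 N)
- mug: bystander, loose: white pen mug, 82 mm across, 95 mm high, handle on one side, pens sticking up to 150 mm; origin at the centre of its underside
- tumbler: bystander, loose: clear drinking glass, 72 mm across, 110 mm high; origin at the centre of its underside
- phone: bystander, loose: grey mobile phone lying flat, 112 x 58 x 14 mm; origin at the centre of its underside, x along its length
- sample_dark: bystander, loose: square marble sample tile lying flat, 90 x 90 x 18 mm; origin at the centre of its underside
- sample_red: bystander, loose: square terracotta-coloured sample tile lying flat, 80 x 80 x 15 mm; origin at the centre of its underside
- grind_disc: bystander, loose: steel grinding disc lying flat, 110 mm across, 31 mm high with a 28 mm wide hub up to 50 mm; origin at the centre of its underside
- tape_measure: bystander, loose: round black tape measure with an orange cap, 68 mm across, 37 mm high; origin at the centre of its underside
Things that resemble listed ones, but are neither listed nor needed, are in the scene too. What is shaped like the block_blue but purple is not meant.

How it is judged:
By the outcome, as a careful person would: the job done as asked, in the order asked, and still so for the second after the job is handed in, with the robot touching nothing.
It also fails if it takes over 54 s, if anything falls off the work surface, if the arm or the gripper's body presses on something with over 40 N, if the wrist force passes 120 N, or if a joint passes its speed limit or range.

### The arm

A 7-joint arm with a two-finger parallel gripper is mounted at the origin on the work surface. World frame = base frame: x ahead of the robot, y to its left, z up, the work surface at z = 0. Lengths are in mm, angles in rad, forces in N, time in s.
With the tool pointing down it reaches from about 425 to 950 mm from the base axis. Payload 4.7 kg.
Tool frame: the origin (TCP) lies at the very end of the fingers, on their centre line; the grasp point (between the pads) lies 19 mm behind it; z points along the fingers, y is the direction in which the jaws open and shut (so a half turn about z gives the same grasp; the last joint's range is limited). The gripper opens to 87 mm and grips with 3 to 60 N. Pads are 19 mm wide; open, the fingers measure 117 mm over their backs; the gripper's body (75 mm by 190 mm) begins 51 mm behind the grasp point.
Start: joints at [-1.149, 0.469, -0.049, 1.532, 0.024, 1.141, -0.082], TCP at [294.052, 607.604, 222.573] pointing down, gripper open.
Joint ranges: [-2.59, 2.59], [-0.33, 1.99], [-1.39, 1.29], [0.1, 2.45], [-1.04, 4.18], [0.21, 1.99], [-2.66, 2.66]. Speed limits (rad/s): [2.57, 2.57, 3.14, 3.14, 3.14, 3.14, 3.14].

### API

Orientations are given as a rotation vector (axis times angle).
In Python, from rig import bot gives the robot as it stands.
- The arm moves only by the tool move_arm, never from a script. Its argument "increments" is a list of rows, each a list of 2 entries, a list of its own where there are three numbers: the shift along the tool's x, y, z in m, then the turn, a rotation vector about the tool's x, y, z in rad. A call has 1 to 12 rows; each row shifts and turns the commanded pose from where the row before left it, along the tool's axes as they then stand; what a row does not reach is not made up. A row lasts 1/8 s, in which the tool goes at most 62.5 mm and 10.7 degrees, less where a joint would pass 70% of its speed; a pose out of reach is approached as far as the arm can. A call is refused whole if a number of a shift passes 0.0625 or a number of a turn 0.188, either way. A call with a gripper value outside its range is refused whole. "grip" is the opening, from -1 (shut) to 1 (fully open), set as the call begins (left out, the last holds). The fingers move at their own pace and stop on an object; "force" is the grip in N (left out, the last holds). Time passes only in rows, so rows that do not move let the fingers close. It gives the time, the measured TCP pose, the force and the opening at its end, in the units of the state.
- bot.observe(): the state, without advancing time (a new reading comes with each control period).
- bot.capture(name): name is "side" or "top" or "wrist"; returns (picture, depth): 384x512x3 uint8, red, green, blue; 384x512 float32, mm along the optical axis (not along the pixel's ray), 0 where there is no reading.
- bot.get_calibration(name): a dict with "fx", "fy", "cx", "cy" (pixels), "camera_from_world" (4x4, takes a point from world to camera coordinates). Camera axes: x right, y up, looking along -z (the intrinsics and any distortion apply to the point x, -y, -z); pixel columns grow to the right and rows downward; lengths in mm; the calibration is good to about 2 mm. The wrist camera is an equidistant fisheye: a pixel r from the principal point sees the ray r / f radians off the axis. A picture is of the moment at which its call begins: read the wrist's pose just before it. get_calibration takes no time and is no camera call; for the wrist camera it gives the pose at the moment of the call.
- bot.sign_off(): hands the job in, once; it reports no verdict.
The state is a dict: "clock": time; "joint_positions": joint angles; "joint_velocities": joint speeds; "joint_efforts": joint torques, N m; "position": TCP position; "tcp_rot": TCP orientation; "ft_force": force on the tool from outside, world axes, zero at the start; "torque": the same for the moment, N m; "finger_gap": finger opening in mm.
Only numpy, scipy, OpenCV 4.12 (cv2) and the standard library are available. Lean on these libraries where they do the work, as an engineer would, in place of code of your own. Each camera call takes 0.05 s, during which the arm holds its last target. There are 200 camera calls.

## Working session

There is one attempt and no reset: what is moved stays moved. The work goes in short steps, Python scripts to look and compute and a tool call to move; the robot and the scene stay as the last step left them, time stands still between calls to the robot, and variables do not carry over. Pictures are saved under pics/ and viewed, about 8 in all and at most 12, crops included, and the job is handed in when it is done.

Besides the shell and the picture viewer there is one more tool, called after "Request:" by a JSON object that holds its "op" and its "data", one argument or row to a line. move_arm: Moves the arm, as the interface text tells. Its arguments: {"type":"object","properties":{"increments":{"type":"array"},"grip":{"type":"number"},"force":{"type":"number"}},"required":["increments"]}

```bash
mkdir -p pics; python3 - <<'E'
from rig import bot
import cv2,numpy as np
for n in("top","side"):
    p,d=bot.capture(n);cv2.imwrite(f"pics/{n}0.png",p[:,:,::-1]);np.savez(f"{n}0.npz",p=p,d=d,c=bot.get_calibration(n)["camera_from_world"])
    print(n,bot.get_calibration(n))
s=bot.observe();print(s)
a,b=[cv2.imread(f"pics/{n}0.png") for n in("top","side")]
E
```

```text
top {'fx': 351.12598771778516, 'fy': 351.12598771778516, 'cx': 253.15410538670005, 'cy': 183.65538052322253, 'camera_from_world': array([[ 2.11575951e-02, -9.99745451e-01, -7.83515190e-03,
        -7.57742258e+00],
       [ 9.95048663e-01,  2.02956848e-02,  9.72946215e-02,
        -5.63620529e+02],
       [-9.71108355e-02, -9.85487763e-03,  9.95224782e-01,
        -9.46791876e+02],
       [ 0.00000000e+00,  0.00000000e+00,  0.00000000e+00,
         1.00000000e+00]])}
side {'fx': 369.5706839770933, 'fy': 369.5706839770933, 'cx': 248.37703601883675, 'cy': 189.0403857969237, 'camera_from_world': array([[ 9.95825853e-01, -9.10774431e-02, -5.98074715e-03,
        -5.52107064e+02],
       [ 6.68377048e-02,  6.83031605e-01,  7.27324239e-01,
        -9.75681569e+01],
       [-6.21577926e-02, -7.24688020e-01,  6.86267938e-01,
        -8.03300322e+02],
       [ 0.00000000e+00,  0.00000000e+00,  0.00000000e+00,
         1.00000000e+00]])}
{'clock': 0.1, 'joint_positions': array([-1.14892817,  0.46935593, -0.0486059 ,  1.53354451,  0.02411786,
        1.14100598, -0.08228303]), 'joint_velocities': array([-0.0020174 , -0.00144584, -0.00175   , -0.00145508, -0.00028595,
        0.00012531, -0.00096632]), 'joint_efforts': array([ 4.79761584e-04, -5.09173894e+01, -8.11718940e-02, -2.36831832e+01,
       -6.14765100e-02,  3.44262819e-02,  5.43163048e-05]), 'position': array([293.8250161 , 607.10850941, 221.62037173]), 'tcp_rot': array([-7.01918632e-01, -3.06184860e+00,  2.66720509e-03]), 'ft_force': array([-0.29369881,  0.18663409,  0.97805723]), 'torque': array([ 0.01602436,  0.00226516, -0.00555267]), 'finger_gap': 87.11702088186705}
```

View pics/top0.png

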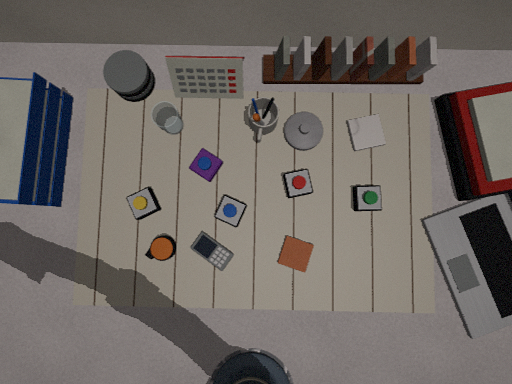

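View pics/side0.png

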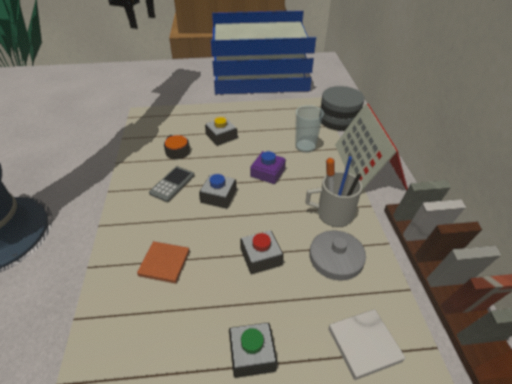

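Top view: yellow key at about (140,203), blue (230,211), red (298,183) and green (370,198). The purple decoy block, which also has a blue key, is at (205,163). The side view shows the same layout. Next I measure the key centres in both views.

```bash
cat > h.py <<'E'
import cv2,numpy as np
from rig import bot
H={"yellow":(20,34),"blue":(105,122),"green":(50,80),"red":(0,6)}
def ray(cal,u,v):
    T=cal["camera_from_world"];R=T[:3,:3]
    d=R.T@np.array([(u-cal["cx"])/cal["fx"],-(v-cal["cy"])/cal["fy"],-1]);return -R.T@T[:3,3],d
def keys(n,p,d,cal,z=58):
    hsv=cv2.cvtColor(p,cv2.COLOR_RGB2HSV)
    for k,(a,b) in H.items():
        m=cv2.inRange(hsv,(a,130,60),(b,255,255))
        N,L,S,C=cv2.connectedComponentsWithStats(m)
        for i in range(1,N):
            if 60<S[i,4]<900:
                u,v=C[i];o,r=ray(cal,u,v);P=o+r*(z-o[2])/r[2]
                dep=np.median(d[L==i]);Q=o+r*dep
                if 300<P[0]<1000 and abs(P[1])<450: print(n,k,C[i].round(1),S[i,2:],"plane",P.round(1),"depth",Q.round(1))
E
python3 - <<'E'
from h import *
for n in("top","side"):
    f=np.load(f"{n}0.npz");keys(n,f["p"],f["d"],bot.get_calibration(n))
E
```

```text
top yellow [139.8 202.7] [ 14  13 145] plane [503.3 306.5  58. ] depth [503.3 307.   56.7]
top blue [204.  162.9] [ 13  13 140] plane [614.4 138.   58. ] depth [614.4 138.   57.6]
top blue [229.4 210.1] [ 13  13 130] plane [488.4  65.7  58. ] depth [488.4  65.7  58. ]
top green [370.4 197.3] [ 12  12 122] plane [ 530.6 -310.    58. ] depth [ 530.6 -310.3   57.2]
top red [298.7 182. ] [ 14  13 133] plane [ 567.7 -118.3   58. ] depth [ 567.8 -118.5   56.7]
side yellow [219.9 121.5] [ 12  10 102] plane [504.  303.4  58. ] depth [504.  304.   57.6]
side blue [267.7 156.6] [ 13  11 103] plane [614.7 136.8  58. ] depth [614.4 134.8  59.6]
side blue [344.8 174.7] [12 37 61] plane [782.5  53.   58. ] depth [760.2   3.  103.3]
side blue [216.6 180. ] [ 14  12 125] plane [488.   63.5  58. ] depth [488.   62.7  58.7]
side green [251.6 339.8] [ 21  21 344] plane [ 531.3 -311.7   58. ] depth [ 531.3 -311.9   58.4]
side red [397.6 166.6] [ 15  35 158] plane [914.   68.8  58. ] depth [913.1  67.4  59.2]
side red [261.2 241.6] [ 17  18 241] plane [ 568.3 -122.4   58. ] depth [ 568.4 -122.1   57.6]
```

Both views agree within about 3 mm, and the heights come out at 57–59 mm as expected. I use yellow (503.6,305), blue (488,64.6) and green (531,-311). Next I plan the approach.

```bash
cat >> h.py <<'E'
from scipy.spatial.transform import Rotation as Ro
def go(*W):
    s=bot.observe();R=Ro.from_rotvec(s["tcp_rot"]);P=s["position"]
    print("clock",s["clock"],"pos",P.round(1),"F",s["ft_force"].round(2),"gap",s["finger_gap"].round(1),"axes",R.as_matrix().round(3).tolist())
    for w in W:
        t=R.inv().apply(np.array(w)-P);print(w,"tool shift mm",t.round(1));P=np.array(w)
E
python3 -c "
from h import *
go((350,430,180),(503.6,305,120))"
```

```text
Traceback (most recent call last):
  File "h.py", line 20, in go
    print("clock",s["clock"],"pos",P.round(1),"F",s["ft_force"].round(2),"gap",s["finger_gap"].round(1),"axes",R.as_matrix().round(3).tolist())
                                                                               ^^^^^^^^^^^^^^^^^^^^^
AttributeError: 'float' object has no attribute 'round'
```

```bash
sed -i 's/s\["finger_gap"\].round(1)/round(s["finger_gap"],1)/' h.py
python3 -c "
from h import *
go((350,430,180),(503.6,305,120))"
```

```text
clock 0.1 pos [293.8 607.1 221.6] F [-0.29  0.19  0.98] gap 87.1 axes [[-0.9, 0.436, -0.001], [0.436, 0.9, -0.002], [-0.0, -0.002, -1.0]]
(350, 430, 180) tool shift mm [-127.7 -134.9   41.9]
(503.6, 305, 120) tool shift mm [-192.7  -45.5   60.1]
```

Request:
{"op": "move_arm", "data": {
  "increments": [
    [[-0.032, -0.0335, 0.0105], [0, 0, 0]],
    [[-0.032, -0.0335, 0.0105], [0, 0, 0]],
    [[-0.032, -0.0335, 0.0105], [0, 0, 0]],
    [[-0.032, -0.0335, 0.0105], [0, 0, 0]],
    [[-0.032, -0.0075, 0.01], [0, 0, 0]],
    [[-0.032, -0.0075, 0.01], [0, 0, 0]],
    [[-0.032, -0.0075, 0.01], [0, 0, 0]],
    [[-0.032, -0.0075, 0.01], [0, 0, 0]],
    [[-0.032, -0.0075, 0.01], [0, 0, 0]],
    [[-0.032, -0.0075, 0.01], [0, 0, 0]],
    [[0, 0, 0], [0, 0, 0]],
    [[0, 0, 0], [0, 0, 0]]
  ],
  "grip": -1,
  "force": 10
}}

```text
clock: 1.6
position: [503.4, 307.6, 120.3]
tcp_rot: [-0.701, -3.061, -0.0]
ft_force: [-1.0, 0.6, 0.2]
finger_gap: 0.6
```

```bash
python3 - <<'E'
from h import *
go((503.6,305,66))
c=bot.get_calibration("wrist");p,d=bot.capture("wrist");cv2.imwrite("pics/w1.png",p[:,:,::-1]);print(c)
p,d=bot.capture("side");cv2.imwrite("pics/s1.png",cv2.resize(p[60:260,120:390,::-1],None,fx=2.5,fy=2.5))
E
```

```text
clock 1.6 pos [503.4 307.6 120.3] F [-0.98  0.63  0.21] gap 0.6 axes [[-0.9, 0.435, -0.001], [0.435, 0.9, 0.0], [0.001, -0.0, -1.0]]
(503.6, 305, 66) tool shift mm [-1.3 -2.2 54.3]
{'fx': 297.3186396354542, 'fy': 297.3186396354542, 'cx': 253.58665400862824, 'cy': 192.8015570544967, 'camera_from_world': array([[ 4.34648402e-01,  9.00599096e-01, -1.42644087e-03,
        -4.95110259e+02],
       [-8.68113521e-01,  4.18547546e-01, -2.66827411e-01,
         3.13375640e+02],
       [-2.39707492e-01,  1.17214421e-01,  9.63743274e-01,
        -2.07145449e+02],
       [ 0.00000000e+00,  0.00000000e+00,  0.00000000e+00,
         1.00000000e+00]])}
```

View pics/w1.png

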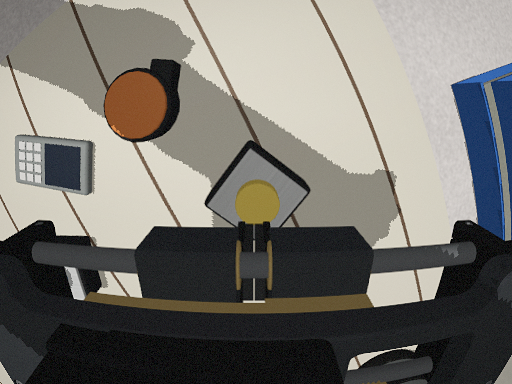

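The wrist view shows the yellow key at about (257,200) below the closed fingertips, with opposite block corners at (206,203) and (310,190). I check the centre from those corners.

```bash
cat >> h.py <<'E'
def wray(c,u,v):
    a=np.array([u-c["cx"],v-c["cy"]]);r=np.hypot(*a);t=r/c["fx"];T=c["camera_from_world"];R=T[:3,:3]
    e=a/r*np.sin(t);return -R.T@T[:3,3],R.T@np.array([e[0],-e[1],-np.cos(t)])
def wpt(c,u,v,z):
    o,r=wray(c,u,v);return o+r*(z-o[2])/r[2]
E
python3 - <<'E'
from h import *
c=bot.get_calibration("wrist");p=cv2.imread("pics/w1.png")
A,B=wpt(c,206,203,40),wpt(c,310,190,40);print(A,B,np.linalg.norm(A-B),(A+B)/2)
m=cv2.inRange(cv2.cvtColor(p,cv2.COLOR_BGR2HSV),(20,130,60),(34,255,255));m[230:]=0
N,L,S,C=cv2.connectedComponentsWithStats(m);i=1+S[1:,4].argmax();print(S[i],C[i])
ys,xs=np.where(L==i)
e=np.array([[x,ys[xs==x].min()] for x in range(xs.min(),xs.max()+1)])
q=np.array([wpt(c,x,y,58)[:2] for x,y in e])
s=np.linalg.lstsq(np.c_[2*q,np.ones(len(q))],(q**2).sum(1),rcond=None)[0];print(s[:2],np.sqrt(s[2]+s[:2]@s[:2]))
E
```

```text
[488.22172156 269.23465611  40.        ] [516.4481648  354.84841681  40.        ] 90.14681424287907 [502.33494318 312.04153646  40.        ]
[ 235  180   45   45 1560] [256.88333333 202.17820513]
[500.6285401  311.87020667] 16.9980738645651
```

Three estimates lie within about 4 mm of the current position, near their mean of (502.5,307). I descend to just above the key and check the alignment.

Request:
{"op": "move_arm", "data": {
  "increments": [
    [[0, 0, 0.018], [0, 0, 0]],
    [[0.0005, 0, 0.018], [0, 0, 0]],
    [[0.0005, 0, 0.018], [0, 0, 0]],
    [[0, 0, 0], [0, 0, 0]],
    [[0, 0, 0], [0, 0, 0]]
  ]
}}

```text
clock: 2.33
position: [503.4, 307.6, 66.5]
tcp_rot: [0.702, 3.062, 0.0]
ft_force: [0.9, 0.5, -0.0]
finger_gap: 0.1
```

```bash
python3 - <<'E'
from h import *
go()
a=bot.capture("side")[0][90:160,180:270,::-1];b=bot.capture("wrist")[0][120:260,165:345,::-1]
cv2.imwrite("pics/s2.png",np.hstack([cv2.resize(a,(360,280)),cv2.resize(b,(360,280))]))
E
```

```text
clock 2.325 pos [503.4 307.6  66.5] F [ 0.88  0.5  -0.01] gap 0.1 axes [[-0.9, 0.436, 0.0], [0.436, 0.9, 0.0], [-0.0, 0.0, -1.0]]
```

View pics/s2.png

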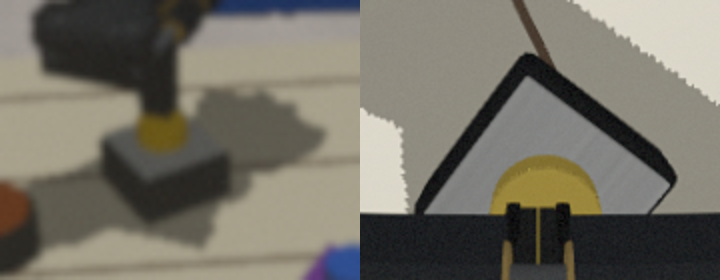

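The side view shows the finger almost centred over the yellow key. The wrist crop shows the key about 2.5 mm towards tool +y and 1–2 mm towards tool +x. I nudge over and press in small steps.

Request:
{"op": "move_arm", "data": {
  "increments": [
    [[0.0015, 0.0025, 0.005], [0, 0, 0]],
    [[0, 0, 0.003], [0, 0, 0]],
    [[0, 0, 0.002], [0, 0, 0]],
    [[0, 0, 0.002], [0, 0, 0]],
    [[0, 0, 0.002], [0, 0, 0]],
    [[0, 0, 0.002], [0, 0, 0]],
    [[0, 0, 0], [0, 0, 0]]
  ]
}}

```text
clock: 3.3
position: [502.8, 310.7, 50.8]
tcp_rot: [-0.702, -3.062, -0.001]
ft_force: [-2.0, -0.2, 5.8]
finger_gap: 0.8
```

Request:
{"op": "move_arm", "data": {
  "increments": [
    [[0, 0, 0.001], [0, 0, 0]],
    [[0, 0, 0.001], [0, 0, 0]],
    [[0, 0, 0.001], [0, 0, 0]],
    [[0, 0, 0], [0, 0, 0]],
    [[0, 0, 0], [0, 0, 0]]
  ]
}}

```text
clock: 3.92
position: [502.8, 310.6, 48.0]
tcp_rot: [-0.702, -3.062, -0.001]
ft_force: [-1.8, 0.2, 6.4]
finger_gap: 0.2
```

Request:
{"op": "move_arm", "data": {
  "increments": [
    [[0, 0, 0.001], [0, 0, 0]],
    [[0, 0, 0], [0, 0, 0]]
  ]
}}

```text
clock: 4.18
position: [502.9, 310.7, 47.2]
tcp_rot: [-0.702, -3.062, -0.001]
ft_force: [-2.6, -1.2, 8.0]
finger_gap: 0.6
```

Request:
{"op": "move_arm", "data": {
  "increments": [
    [[0, 0, -0.004], [0, 0, 0]],
    [[0, 0, -0.016], [0, 0, 0]],
    [[0, 0, -0.03], [0, 0, 0]],
    [[0, 0, -0.03], [0, 0, 0]],
    [[0, 0, 0], [0, 0, 0]]
  ]
}}

```text
clock: 4.8
position: [504.8, 311.3, 129.7]
tcp_rot: [0.702, 3.058, 0.007]
ft_force: [-0.5, -0.5, -0.3]
finger_gap: 0.8
```

```bash
python3 - <<'E'
from h import *
c=bot.get_calibration("side")
go((488,67,130))
p,d=bot.capture("side");keys("side",p,d,c,48)
p,d=bot.capture("top");keys("top",p,d,bot.get_calibration("top"),48)
E
```

```text
clock 4.8 pos [504.8 311.3 129.7] F [-0.47 -0.49 -0.34] gap 0.8 axes [[-0.9, 0.436, 0.005], [0.436, 0.9, 0.004], [-0.003, 0.005, -1.0]]
(488, 67, 130) tool shift mm [ -91.4 -227.2   -1.3]
side yellow [220.3 123.6] [12  8 78] plane [504.8 308.1  48. ] depth [504.8 306.3  49.2]
side blue [267.7 156.7] [ 13  11 106] plane [616.5 148.8  48. ] depth [614.4 135.   59. ]
side blue [216.6 180. ] [ 14  12 127] plane [487.7  74.5  48. ] depth [488.   62.8  58.4]
side green [251.7 339.8] [ 21  21 345] plane [ 531.9 -307.2   48. ] depth [ 531.4 -311.7   57.9]
side red [397.6 166.6] [ 15  34 158] plane [921.2  80.5  48. ] depth [913.1  67.8  59.2]
side red [261.2 241.6] [ 17  18 240] plane [ 569.4 -114.4   48. ] depth [ 568.3 -122.3   57.9]
top blue [204.  162.9] [ 13  13 139] plane [616.  139.4  48. ] depth [614.5 138.   57.5]
top blue [229.4 210.1] [ 13  13 129] plane [488.6  66.5  48. ] depth [488.4  65.8  57.6]
top green [370.4 197.3] [ 12  12 121] plane [ 531.1 -313.2   48. ] depth [ 530.5 -310.1   57.4]
top red [298.7 181.9] [ 14  13 132] plane [ 568.8 -119.5   48. ] depth [ 567.9 -118.4   56.8]
```

Yellow is down: its depth height went from 57.6 to about 49 mm, at 8 N. Now blue.

Request:
{"op": "move_arm", "data": {
  "increments": [
    [[-0.0152, -0.038, 0], [0, 0, 0]],
    [[-0.0152, -0.038, 0], [0, 0, 0]],
    [[-0.0152, -0.038, 0], [0, 0, 0]],
    [[-0.0152, -0.038, 0], [0, 0, 0]],
    [[-0.0152, -0.038, 0], [0, 0, 0]],
    [[-0.0152, -0.038, 0], [0, 0, 0]],
    [[0, 0, 0.025], [0, 0, 0]],
    [[0, 0, 0.025], [0, 0, 0]],
    [[0, 0, 0.012], [0, 0, 0]],
    [[0, 0, 0], [0, 0, 0]],
    [[0, 0, 0], [0, 0, 0]]
  ]
}}

```text
clock: 6.28
position: [486.2, 65.7, 65.0]
tcp_rot: [0.702, 3.061, 0.001]
ft_force: [0.1, 0.6, -1.0]
finger_gap: 0.4
```

```bash
python3 - <<'E'
from h import *
go((488,67,66))
a=bot.capture("side")[0][145:215,175:265,::-1];b=bot.capture("wrist")[0][120:260,165:345,::-1]
cv2.imwrite("pics/s3.png",np.hstack([cv2.resize(a,(360,280)),cv2.resize(b,(360,280))]))
E
```

```text
clock 6.275 pos [486.2  65.7  65. ] F [ 0.09  0.59 -1.  ] gap 0.4 axes [[-0.9, 0.435, 0.001], [0.435, 0.9, 0.0], [-0.001, 0.001, -1.0]]
(488, 67, 66) tool shift mm [-1.1  2.  -1. ]
```

View pics/s3.png

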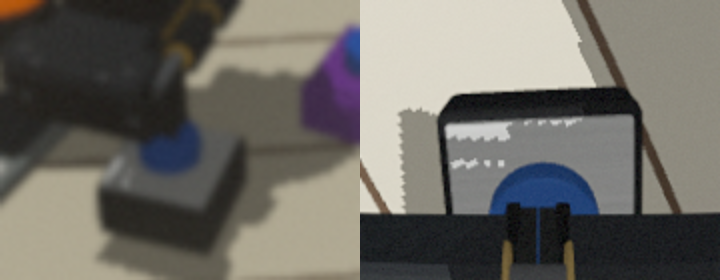

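Blue: the wrist crop shows the key centre about 2 mm towards tool +y of the finger, and the side view agrees. I nudge and press.

Request:
{"op": "move_arm", "data": {
  "increments": [
    [[-0.0005, 0.002, 0.003], [0, 0, 0]],
    [[0, 0, 0.003], [0, 0, 0]],
    [[0, 0, 0.002], [0, 0, 0]],
    [[0, 0, 0.002], [0, 0, 0]],
    [[0, 0, 0.002], [0, 0, 0]],
    [[0, 0, 0.002], [0, 0, 0]],
    [[0, 0, 0.001], [0, 0, 0]],
    [[0, 0, 0.001], [0, 0, 0]],
    [[0, 0, 0], [0, 0, 0]]
  ]
}}

```text
clock: 7.5
position: [487.3, 67.3, 48.8]
tcp_rot: [0.702, 3.062, 0.001]
ft_force: [-0.4, 0.7, 5.9]
finger_gap: 0.2
```

Request:
{"op": "move_arm", "data": {
  "increments": [
    [[0, 0, 0.001], [0, 0, 0]],
    [[0, 0, 0.0005], [0, 0, 0]],
    [[0, 0, 0], [0, 0, 0]]
  ]
}}

```text
clock: 7.88
position: [487.3, 67.3, 47.4]
tcp_rot: [0.702, 3.062, 0.001]
ft_force: [-1.6, 1.2, 6.4]
finger_gap: 0.7
```

Request:
{"op": "move_arm", "data": {
  "increments": [
    [[0, 0, -0.004], [0, 0, 0]],
    [[0, 0, -0.016], [0, 0, 0]],
    [[0, 0, -0.03], [0, 0, 0]],
    [[0, 0, -0.03], [0, 0, 0]],
    [[0, 0, 0], [0, 0, 0]]
  ]
}}

```text
clock: 8.5
position: [488.7, 67.2, 129.7]
tcp_rot: [0.701, 3.057, 0.004]
ft_force: [-0.3, -0.3, 0.5]
finger_gap: 0.1
```

```bash
python3 - <<'E'
from h import *
go((531.5,-309,130))
for n in("side","top"):
    p,d=bot.capture(n);keys(n,p,d,bot.get_calibration(n),48)
E
```

```text
clock 8.5 pos [488.7  67.2 129.7] F [-0.28 -0.27  0.5 ] gap 0.1 axes [[-0.9, 0.436, 0.005], [0.436, 0.9, 0.001], [-0.004, 0.004, -1.0]]
(531.5, -309, 130) tool shift mm [-202.5 -319.9   -0.6]
side blue [267.7 157. ] [ 13  11 112] plane [616.4 147.8  48. ] depth [614.3 134.1  59. ]
side blue [216.9 182.8] [13  9 91] plane [488.2  64.9  48. ] depth [488.2  63.6  49.2]
side green [251.6 339.8] [ 21  21 345] plane [ 531.7 -307.1   48. ] depth [ 531.3 -311.7   58.2]
side red [397.6 166.6] [ 15  35 155] plane [921.3  80.3  48. ] depth [912.3  66.3  60.4]
side red [261.2 241.6] [ 17  18 240] plane [ 569.4 -114.4   48. ] depth [ 568.3 -122.    57.5]
top yellow [140.6 202.7] [ 13  13 129] plane [503.7 307.6  48. ] depth [503.7 307.7  47.7]
top blue [204.  162.9] [ 13  13 141] plane [615.9 139.4  48. ] depth [614.4 137.9  57.8]
top green [370.4 197.3] [ 12  12 122] plane [ 531.  -313.1   48. ] depth [ 530.4 -310.1   57.3]
top red [298.7 182. ] [ 14  13 133] plane [ 568.7 -119.6   48. ] depth [ 567.8 -118.5   57. ]
```

Blue is down (58.4 to 49.2 mm). Now green.

Request:
{"op": "move_arm", "data": {
  "increments": [
    [[-0.0253, -0.04, 0], [0, 0, 0]],
    [[-0.0253, -0.04, 0], [0, 0, 0]],
    [[-0.0253, -0.04, 0], [0, 0, 0]],
    [[-0.0253, -0.04, 0], [0, 0, 0]],
    [[-0.0253, -0.04, 0], [0, 0, 0]],
    [[-0.0253, -0.04, 0], [0, 0, 0]],
    [[-0.0253, -0.04, 0], [0, 0, 0]],
    [[-0.0253, -0.04, 0], [0, 0, 0]],
    [[0, 0, 0.025], [0, 0, 0]],
    [[0, 0, 0.025], [0, 0, 0]],
    [[0, 0, 0.012], [0, 0, 0]],
    [[0, 0, 0], [0, 0, 0]]
  ]
}}

```text
clock: 10.1
position: [528.9, -308.5, 63.6]
tcp_rot: [-0.701, -3.059, -0.001]
ft_force: [0.7, -0.4, -0.1]
finger_gap: 0.6
```

```bash
python3 - <<'E'
from h import *
go((531.5,-309,66))
a=bot.capture("side")[0][285:384,188:315,::-1];b=bot.capture("wrist")[0][120:260,165:345,::-1]
cv2.imwrite("pics/s4.png",np.hstack([cv2.resize(a,(360,280)),cv2.resize(b,(360,280))]))
E
```

```text
clock 10.1 pos [ 528.9 -308.5   63.6] F [ 0.69 -0.35 -0.1 ] gap 0.6 axes [[-0.9, 0.435, -0.003], [0.435, 0.9, 0.001], [0.003, 0.0, -1.0]]
(531.5, -309, 66) tool shift mm [-2.6  0.7 -2.4]
```

View pics/s4.png

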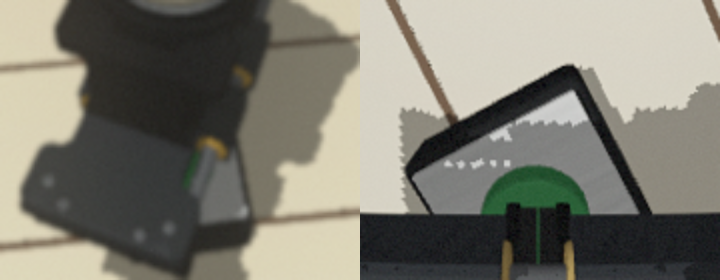

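Green: the wrist crop shows the finger over the key, about 1 mm too far along tool +y and 1–2 mm along +x. The side view is blocked by the gripper. I nudge and press.

Request:
{"op": "move_arm", "data": {
  "increments": [
    [[-0.0015, -0.001, 0.002], [0, 0, 0]],
    [[0, 0, 0.002], [0, 0, 0]],
    [[0, 0, 0.002], [0, 0, 0]],
    [[0, 0, 0.002], [0, 0, 0]],
    [[0, 0, 0.002], [0, 0, 0]],
    [[0, 0, 0.002], [0, 0, 0]],
    [[0, 0, 0.002], [0, 0, 0]],
    [[0, 0, 0.001], [0, 0, 0]],
    [[0, 0, 0], [0, 0, 0]]
  ]
}}

```text
clock: 11.32
position: [530.8, -310.8, 50.3]
tcp_rot: [0.702, 3.062, 0.0]
ft_force: [-0.6, 1.0, 6.9]
finger_gap: 0.2
```

Request:
{"op": "move_arm", "data": {
  "increments": [
    [[0, 0, 0.001], [0, 0, 0]],
    [[0, 0, 0.001], [0, 0, 0]],
    [[0, 0, 0.0005], [0, 0, 0]],
    [[0, 0, 0], [0, 0, 0]]
  ]
}}

```text
clock: 11.82
position: [530.8, -310.7, 48.0]
tcp_rot: [0.702, 3.062, 0.0]
ft_force: [-1.6, 1.4, 6.0]
finger_gap: 0.6
```

Request:
{"op": "move_arm", "data": {
  "increments": [
    [[0, 0, -0.004], [0, 0, 0]],
    [[0, 0, -0.016], [0, 0, 0]],
    [[0, 0, -0.03], [0, 0, 0]],
    [[0, 0, -0.04], [0, 0, 0]],
    [[0.04, 0, -0.04], [0, 0, 0]],
    [[0.05, 0, -0.04], [0, 0, 0]],
    [[0.03, 0.03, 0], [0, 0, 0]],
    [[0, 0, 0], [0, 0, 0]]
  ]
}}

```text
clock: 12.82
position: [436.2, -229.5, 217.8]
tcp_rot: [0.696, 3.062, 0.002]
ft_force: [0.5, -0.4, -0.1]
finger_gap: 0.6
```

```bash
python3 - <<'E'
from h import *
go()
o=[]
for n in("side","top"):
    p,d=bot.capture(n);keys(n,p,d,bot.get_calibration(n),48);o.append(p[:,:,::-1])
cv2.imwrite("pics/end.png",cv2.resize(np.hstack(o),(800,300)))
E
```

```text
clock 12.825 pos [ 436.2 -229.5  217.8] F [ 0.53 -0.42 -0.05] gap 0.6 axes [[-0.902, 0.433, 0.002], [0.433, 0.902, 0.001], [-0.001, 0.002, -1.0]]
side yellow [220.2 123.3] [12  8 79] plane [504.4 309.5  48. ] depth [504.4 307.3  49.4]
side blue [267.8 156.5] [ 13  10 101] plane [616.7 149.6  48. ] depth [614.6 135.9  59. ]
side blue [217.1 182.5] [ 14  10 115] plane [488.7  65.8  48. ] depth [488.8  64.9  48.8]
side green [251.7 342.3] [ 20  21 330] plane [ 531.4 -311.1   48. ] depth [ 531.4 -311.4   48.6]
side red [397.6 166.6] [ 15  34 148] plane [921.1  80.2  48. ] depth [912.5  66.7  59.9]
side red [261.3 241.7] [ 17  18 238] plane [ 569.5 -114.6   48. ] depth [ 568.5 -122.3   57.6]
top yellow [140.4 202.7] [ 14  13 130] plane [503.6 308.   48. ] depth [503.6 308.   48. ]
top blue [204.  162.9] [ 13  13 140] plane [615.9 139.5  48. ] depth [614.4 138.   57.7]
top blue [229.6 210.4] [ 12  13 122] plane [487.8  65.9  48. ] depth [487.9  65.9  47.7]
top green [369.2 197.4] [ 13  12 123] plane [ 530.7 -309.8   48. ] depth [ 530.7 -309.8   48.1]
top red [298.6 182. ] [ 14  13 125] plane [ 568.8 -119.4   48. ] depth [ 567.9 -118.3   56.8]
```

View pics/end.png

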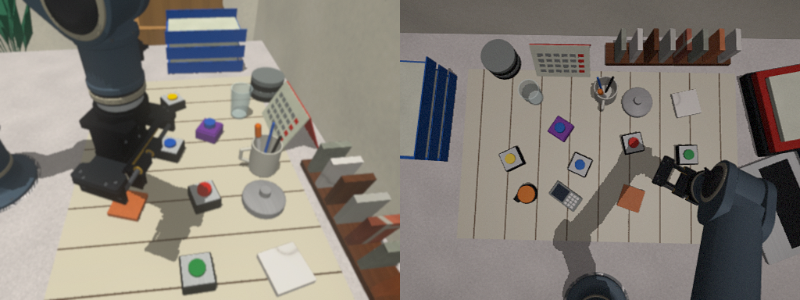

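The end picture shows all three keys down at about 48 mm, with yellow, blue and green at about (511,159), (580,165) and (688,154) in its right half. Red and the purple decoy are still at about 57–58 mm, the blocks have not moved, and the arm is clear.

```bash
python3 -c "
from rig import bot
print(bot.sign_off())"
```

```text
the job is handed in; nothing more can be done
None
```

The stone showroom is switched on. I tapped the yellow, blue and green keys in that order with the closed fingertips; the highest vertical force I read was 8 N. I handed the job in with the clock at about 13 s, with the arm clear of everything.

**Keys:** in the last camera check, before hand-in, all three pressed keys stood at about 48–49 mm, which is fully down. The red key stayed up at 57–58 mm, as did the blue key on the purple look-alike block.

**Other objects:** the blocks' key positions were unchanged within 1–2 mm, and everything else looked in place in the pictures.

**Disagreements:** the close-up wrist camera put the yellow key about 5–8 mm further along y than the top and side cameras. I re-centred over each key from the close-up view before pressing. For green, the gripper blocked the side view, so that centring relied on the wrist camera alone.

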